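# Lock the laser housing's two covers with their quarter-turn fasteners

## Robot

A 6-joint arm with a two-finger parallel gripper is mounted at the origin on the work surface. World frame = base frame: x ahead of the robot, y to its left, z up, the work surface at z = 0. Lengths are in m, angles in rad, forces in N, time in s.
With the tool pointing down it reaches from about 0.4 to 0.825 m from the base axis. Payload 7 kg.
Tool frame: the origin (TCP) lies between the finger pads; the fingertips stand 25 mm ahead of it and the grasp point (between the pads) lies 6 mm ahead of it (arm.tip_extent is the z of the fingertips in the tool frame, in m); z points along the fingers, x is the direction in which the jaws open and shut, and the axes are right-handed (so a half turn about z gives the same grasp; the last joint's range is limited). The gripper opens to 88 mm and grips with 3 to 60 N. Pads are 19 mm wide; open, the fingers measure 130 mm over their backs; the gripper's body (78 mm by 193 mm) begins 47 mm behind the grasp point.
Start: joints at [-0.862, 0.359, 0.012, 0, -1.224, -0.288], TCP at [0.276, -0.616, 0.252] pointing down, gripper open.
Joint ranges: [-3.07, 3.07], [-1.43, 2.12], [-1.02, 1.25], [-3.03, 1.67], [-3.05, -0], [-3.03, 3.03]. Speed limits (rad/s): [2.39, 2.39, 3.01, 3.14, 3.14, 3.14].

## Interface

Orientations are given as [roll, pitch, yaw] about the fixed x, y, z axes, in that order (R = Rz(yaw) Ry(pitch) Rx(roll)).
In Python, from station import monitor, grab_frame, job_done, arm gives the robot as it stands.
- The arm moves only by the shell command python3 -m jog 'ROWS' [FORCE]. ROWS is JSON, a list that holds one entry, the list of rows, each a list of 7 numbers: the shift along the world's x, y, z in m, then the turn, a rotation vector about the world's x, y, z in rad, then the opening, from 0 (shut) to 1 (fully open). In form: [[[dx, dy, dz, ax, ay, az, claw], ...]]. A call has 1 to 20 rows; each row shifts and turns the commanded pose from where the row before left it; what a row does not reach is not made up. A row lasts 1/8 s, in which the tool goes at most 62.5 mm and 10.7 degrees, less where a joint would pass 70% of its speed; a pose out of reach is approached as far as the arm can. A call is refused whole if a number of a shift passes 0.0625 or a number of a turn 0.188, either way. A call with a gripper value outside its range is refused whole. The fingers move at their own pace and stop on an object; FORCE is the grip in N (left out, the last holds). Time passes only in rows, so rows that do not move let the fingers close. It gives the time, the measured TCP pose, the force and the opening at its end, in the units of the state.
- monitor.get_state(): the state, without advancing time (a new reading comes with each control period).
- grab_frame(name): name is "scene" or "top" or "wrist"; returns a dict with "pixels" (400x640x3 uint8, red, green, blue), "K" (3x3 intrinsics, pixels), "view" (4x4, takes a point from world to camera coordinates); the wrist camera has in their place "hand_eye" (4x4, takes a point from camera to tool coordinates, whose origin is the TCP and whose axes are the tool frame's). Camera axes: x right, y down, z forward; pixel columns grow to the right and rows downward; lengths in m; the calibration is good to about 2 mm. A picture is of the moment at which its call begins: read the wrist's pose just before it. There is no depth.
- job_done(): hands the job in, once; it reports no verdict.
The state is a dict: "t": time; "q": joint angles; "qd": joint speeds; "joint_efforts": joint torques, N m; "eef_pos": TCP position; "ee_rot": TCP orientation; "force": force on the tool from outside, world axes, zero at the start; "moment": the same for the moment, N m; "width": finger opening in m.
Only numpy, scipy, OpenCV 4.12 (cv2) and the standard library are available. Lean on these libraries where they do the work, as an engineer would, in place of code of your own. Each camera call takes 0.05 s, during which the arm holds its last target.

## Task

The two black covers of the grey laser housing are on but not locked. Set the fingertips in the slot of each cover's round cam fastener and turn it clockwise to the stop, about a quarter turn, so that its slot points at the green dot and the cover is drawn down level with the rim; either one may be first. Do not grasp or lift anything, leave the steel post, the screwdriver and the blue lens cap where they are, and finish clear of everything.

Things in the scene. Friction and masses are not known exactly. Their poses are not given: they have to be found in the camera images.
- housing: grey box-shaped laser housing, fixed to the table, 240 mm (its x) by 380 mm (its y) by 100 mm high, with low dark fins on its long sides and a 12 mm rim; a grey fixed bridge 64 mm wide parts its two covers; origin at the centre of its underside on the table, z up. The two fasteners stand at y = +105 mm (left) and y = -105 mm (right) on its middle line, x = 0.
- cover_left_top (a point): middle of the top face of the black left cover, 213 x 143 mm, lying inside the housing's rim; unlocked it is about 105 mm above the table, 5 mm proud of the rim, and its fastener draws it down steadily as it turns, so locked it is level with the rim, 100 mm. On the cover 56 mm from the fastener's axis a red dot (open, housing +x) and a green dot (locked, housing -y) lie.
- cover_right_top (a point): middle of the top face of the black right cover, 213 x 143 mm, lying inside the housing's rim; unlocked it is about 105 mm above the table, 5 mm proud of the rim, and its fastener draws it down steadily as it turns, so locked it is level with the rim, 100 mm. On the cover 56 mm from the fastener's axis a red dot (open, housing +x) and a green dot (locked, housing -y) lie.
- slot_left (a point): left (housing +y) cam fastener: aluminium disc 88 mm across, level with the black cover, on an upright axis. A slot 34 mm wide, 16 mm deep, runs right across its middle (dark floor). Point: on the axis at the disc's top face; x along the slot, z up. Closed fingertips (24 x 20 mm) fit 25 mm from the axis; pushing the slot wall sideways there takes 6 to 8 N. It stays where left.
- fastener_left (a joint): turn of the left (housing +y) fastener, clockwise seen from above positive: 0 = fully open (slot across the cover, in line with the red dot; housing x), 1.571 = fully locked against a hard stop (slot along the cover, in line with the green dot; housing y). Starts between 0 and 0.4.
- slot_right (a point): right (housing -y) cam fastener: aluminium disc 88 mm across, level with the black cover, on an upright axis. A slot 34 mm wide, 16 mm deep, runs right across its middle (dark floor). Point: on the axis at the disc's top face; x along the slot, z up. Closed fingertips (24 x 20 mm) fit 25 mm from the axis; pushing the slot wall sideways there takes 6 to 8 N. It stays where left.
- fastener_right (a joint): turn of the right (housing -y) fastener, clockwise seen from above positive: 0 = fully open (slot across the cover, in line with the red dot; housing x), 1.571 = fully locked against a hard stop (slot along the cover, in line with the green dot; housing y). Starts between 0 and 0.4.
- post: loose bystander: steel post 75 mm high, 25 mm across on a 32 mm foot, standing on the table to the left of the housing; origin at the centre of its underside
- driver: loose bystander: screwdriver 150 mm long lying on the table to the right of the housing; origin under its middle
- lens_cap: loose bystander: blue round cap 48 mm across, 18 mm high, lying on the grey bridge between the two covers, 100 mm above the table; origin at the centre of its underside

How it is judged:
By the outcome, as a careful person would: the job done as asked, in the order asked, and still so for the second after the job is handed in, with the robot touching nothing.
It also fails if it takes over 48 s, if anything falls off the work surface, if the arm or the gripper's body presses on something with over 40 N, if the wrist force passes 120 N, or if a joint passes its speed limit or range.

## Working session

There is one attempt and no reset: what is moved stays moved. The work goes in short steps, Python scripts to look and compute and a shell command to move; the robot and the scene stay as the last step left them, time stands still between calls to the robot, and variables do not carry over. Pictures are saved under pics/ and viewed, and the job is handed in when it is done.

```bash
ls; mkdir -p pics; python3 - <<'E'
from station import monitor, grab_frame, arm
import cv2
s=monitor.get_state(); print({k:s[k] for k in s})
print(arm.tip_extent,[a for a in dir(arm) if a[0]!='_'])
for n in ("scene","top"):
    f=grab_frame(n); cv2.imwrite(f"pics/{n}0.png",f["pixels"][:,:,::-1]); print(f["K"],f["view"])
E
```

```text
pics
{'t': 0.0, 'q': array([-8.61852484e-01,  3.59367135e-01,  1.10680697e-02, -3.71557316e-04,
       -1.22410297e+00, -2.88126848e-01]), 'qd': array([-0.00056706,  0.0002319 ,  0.00049402, -0.00174256, -0.00030303,
        0.00170353]), 'joint_efforts': array([-2.27573255e-04, -5.82712948e+01,  2.93055761e+01,  6.99759588e+00,
        6.57204859e-03, -1.75033047e-04]), 'eef_pos': array([ 0.27555894, -0.61569833,  0.25063558]), 'ee_rot': array([-3.14147122e+00, -1.63878133e-03,  1.99148669e+00]), 'force': array([-0.25952012, -0.34206485, -0.43188109]), 'moment': array([ 0.00705995, -0.03753281,  0.03272572]), 'width': 0.08787261061586761}
0.025 ['Unreachable', 'tip_extent']
[[386.5596471    0.         320.84184262]
 [  0.         386.5596471  193.75902201]
 [  0.           0.           1.        ]] [[-0.63341037  0.7738041   0.00430412  0.32035276]
 [ 0.66167131  0.54448945 -0.5154826  -0.34061618]
 [-0.40122609 -0.32366411 -0.85688924  1.2901751 ]
 [ 0.          0.          0.          1.        ]]
[[439.2052917    0.         321.86972178]
 [  0.         439.2052917  195.53698747]
 [  0.           0.           1.        ]] [[-0.01760079 -0.99981479 -0.00778417  0.04154603]
 [-0.9939144   0.01834258 -0.10861728  0.57244634]
 [ 0.10873995  0.00582505 -0.99405316  1.10561006]
 [ 0.          0.          0.          1.        ]]
```

View pics/top0.png

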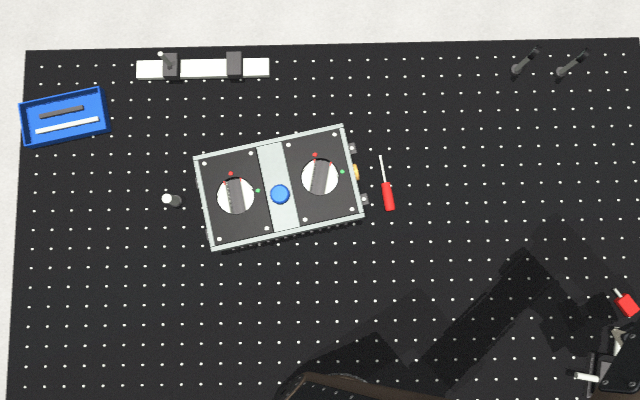

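View pics/scene0.png

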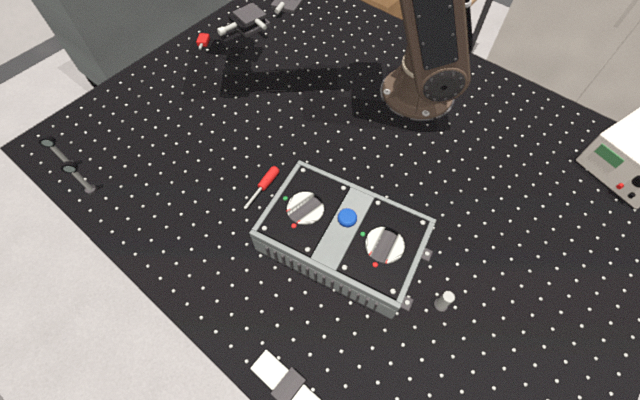

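The top view shows the housing centred near (279,187). The left fastener is near (235,195), the right near (319,177), and the lens cap at (280,194). I'll rectify this view onto the z=0.105 plane.

```bash
cat > h.py <<'E'
import numpy as np, cv2
from station import monitor, grab_frame
def px2w(f,uv,z):
    V=f["view"];R=V[:3,:3];t=V[:3,3];c=-R.T@t
    d=R.T@np.linalg.solve(f["K"],np.array([uv[0],uv[1],1.]))
    return c+d*(z-c[2])/d[2]
def rect(f,x0,x1,y0,y1,z,s=2000):
    # image: right=-y, up=+x ; s px per m
    V=f["view"]; H=f["K"]@np.c_[V[:3,0],V[:3,1],V[:3,2]*z+V[:3,3]]
    # px (c,r)-> world (x1-r/s, y1-c/s)
    A=np.array([[0,-1/s,x1],[-1/s,0,y1],[0,0,1]])
    M=H@A
    return cv2.warpPerspective(f["pixels"],M,(int((y1-y0)*s),int((x1-x0)*s)),flags=cv2.INTER_CUBIC|cv2.WARP_INVERSE_MAP)[:,:,::-1]
E
python3 - <<'E'
from h import *
f=grab_frame("top")
for uv in [(235,195),(319,177),(279,187)]: print(px2w(f,uv,.105))
cl=px2w(f,(279,187),.105)
x,y=cl[:2]
print(x,y)
im=rect(f,x-.16,x+.16,y-.22,y+.22,.105,1800); cv2.imwrite("pics/rect0.png",im); print(im.shape)
E
```

```text
[0.57023973 0.24131176 0.105     ]
[0.6105037  0.03696732 0.105     ]
[0.58780381 0.13445105 0.105     ]
0.5878038070456408 0.1344510528184857
(576, 792, 3)
```

View pics/rect0.png

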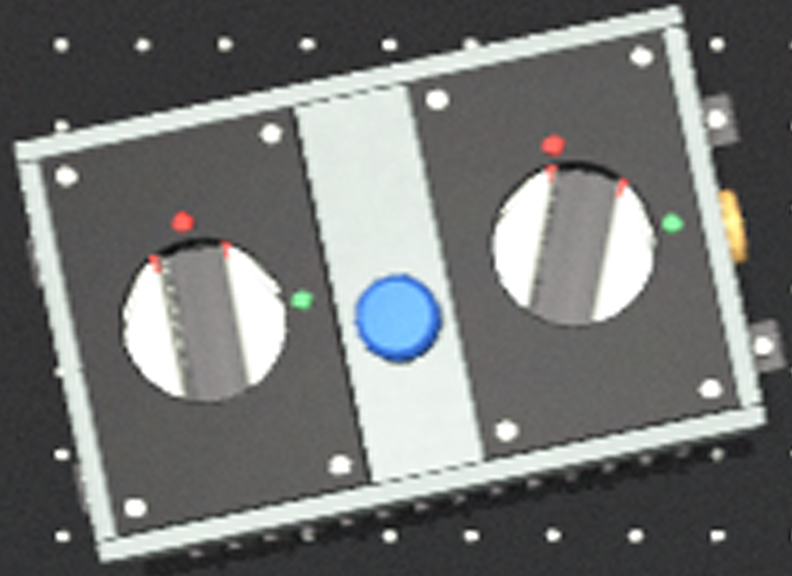

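```bash
cat >> h.py <<'E'
def disc(f,c,z,s=4000,h=.05,name=None,rect_fn=None):
    im=(rect_fn or rect)(f,c[0]-h,c[0]+h,c[1]-h,c[1]+h,z,s)
    if name: cv2.imwrite(name,im)
    g=im.min(axis=2).astype(np.uint8)
    m=(g>150).astype(np.uint8)
    n,l,st,ce=cv2.connectedComponentsWithStats(m)
    big=[i for i in range(1,n) if st[i,4]>.00008*s*s*5]
    pts=np.concatenate([np.argwhere(l==i)[:,::-1] for i in big]).astype(np.float32)
    (cx,cy),r=cv2.minEnclosingCircle(pts)
    C=np.array([c[0]+h-cy/s,c[1]+h-cx/s])
    return C,r/s,[(c[0]+h-ce[i][1]/s,c[1]+h-ce[i][0]/s,int(st[i,4])) for i in big]
E
python3 - <<'E'
from h import *
f=grab_frame("top")
for n,c in (("L",(.5702,.2413)),("R",(.6105,.037))):
    print(n,disc(f,c,.105,name=f"pics/d{n}.png"))
a=cv2.imread("pics/dL.png");b=cv2.imread("pics/dR.png")
cv2.imwrite("pics/d2.png",np.hstack([a,b]))
E
```

```text
L (array([0.56949406, 0.24109397]), 0.04585065460205078, [(np.float64(0.5733808913101048), np.float64(0.21278323118828735), 26433), (np.float64(0.56393140440897), np.float64(0.2689623717217788), 26310)])
R (array([0.61086695, 0.03583093]), 0.04549696350097656, [(np.float64(0.6162618882504459), np.float64(0.06434174757281552), 25235), (np.float64(0.605163313257634), np.float64(0.008005504833512339), 26068)])
```

View pics/d2.png

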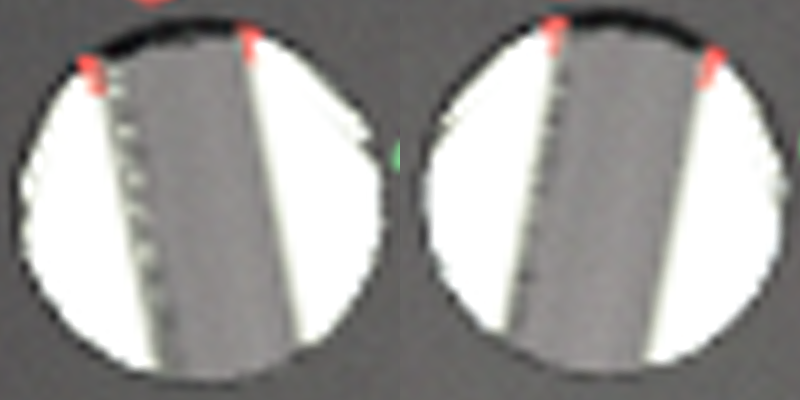

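The left fastener is at (.5695,.2411) with its slot at world angle +.18. The right is at (.6109,.0358) with its slot at −.19. The housing yaw is about 0.20. I'll start with the right one and move above its far slot end.

```bash
python3 -m jog '[[[0.024,0.043,0,0,0,0.16,0],[0.024,0.043,0,0,0,0.16,0],[0.024,0.043,0,0,0,0.16,0],[0.024,0.043,0,0,0,0.16,0],[0.024,0.043,0,0,0,0.16,0],[0.024,0.043,0,0,0,0.16,0],[0.024,0.043,0,0,0,0,0],[0.024,0.043,0,0,0,0,0],[0.024,0.043,0,0,0,0,0],[0.024,0.043,0,0,0,0,0],[0.024,0.043,0,0,0,0,0],[0.024,0.043,0,0,0,0,0],[0.024,0.043,0,0,0,0,0],[0.024,0.043,0,0,0,0,0],[0.024,0.045,0,0,0,0,0],[0,0,-0.03,0,0,0,0],[0,0,-0.03,0,0,0,0],[0,0,0,0,0,0,0]]]'
cat >> h.py <<'E'
from scipy.spatial.transform import Rotation as Ro
def wrist():
    s=monitor.get_state(); f=grab_frame("wrist")
    T=np.eye(4);T[:3,:3]=Ro.from_euler("xyz",s["ee_rot"]).as_matrix();T[:3,3]=s["eef_pos"]
    f=dict(f); f["view"]=np.linalg.inv(T@f["hand_eye"]); return s,f
E
python3 - <<'E'
from h import *
s,f=wrist(); print(s)
cv2.imwrite("pics/w1.png",f["pixels"][:,:,::-1])
c=(.6109,.0358)
cv2.imwrite("pics/w1r.png",rect(f,c[0]-.07,c[0]+.07,c[1]-.1,c[1]+.1,.105,4000))
E
```

```text
t: 2.45
eef_pos: [0.6341, 0.0307, 0.189]
ee_rot: [-3.139, -0.005, 2.952]
force: [0.1, 0.1, 0.5]
width: 0.0002
{'t': 2.45, 'q': array([ 3.54953460e-01,  3.40900059e-01, -1.62578808e-01, -6.50448881e-04,
       -1.07260753e+00, -5.44673987e-01]), 'qd': array([-0.00478867, -0.03505925,  0.0557679 ,  0.02206924, -0.03170066,
       -0.00129418]), 'joint_efforts': array([ 2.63091149e-01, -5.36262023e+01,  2.63650542e+01,  6.24613032e+00,
        5.08227590e-01,  1.29103726e-03]), 'eef_pos': array([0.63413786, 0.03070859, 0.18895943]), 'ee_rot': array([-3.13933889, -0.00481985,  2.95155438]), 'force': array([0.12673457, 0.10886561, 0.45879157]), 'moment': array([-0.01016379,  0.05861272, -0.04016916]), 'width': 0.00020556061549298807}
```

View pics/w1.png

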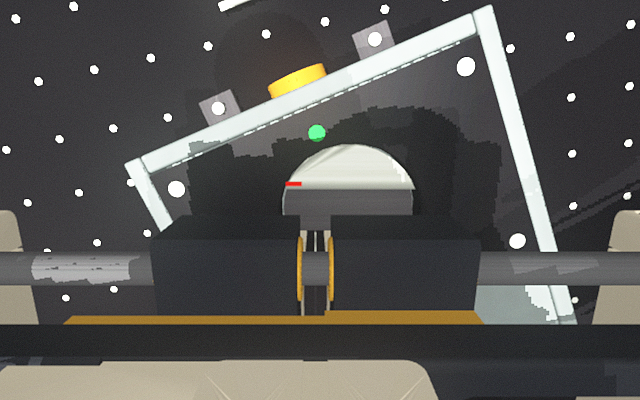

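View pics/w1r.png

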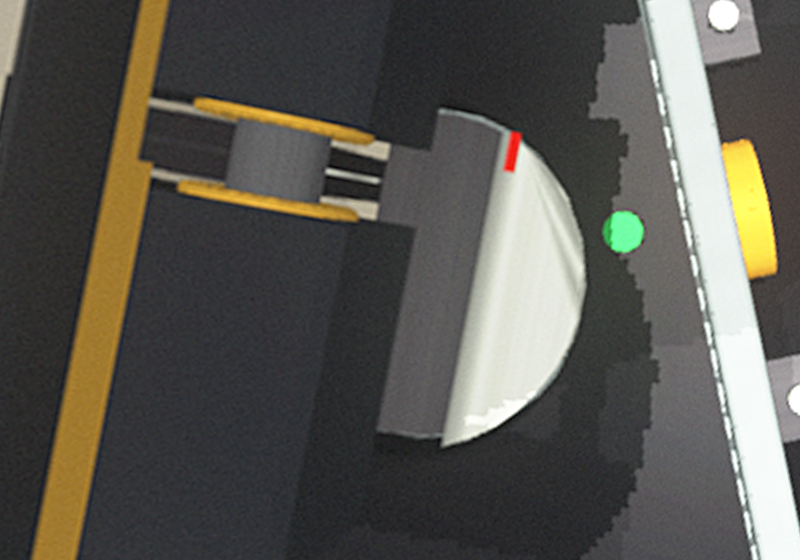

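The slot wall is parallel to tool x (image row ~187), and the tips sit over the slot. I'll descend.

```bash
python3 -m jog '[[[0.001,0,-0.025,0,0,0,0],[0.001,0,-0.02,0,0,0,0],[0,0,-0.01,0,0,0,0],[0,0,-0.008,0,0,0,0],[0,0,-0.005,0,0,0,0],[0,0,0,0,0,0,0],[0,0,0,0,0,0,0]]]'
```

```text
t: 3.38
eef_pos: [0.638, 0.031, 0.1241]
ee_rot: [3.141, 0.001, 2.952]
force: [-0.2, -0.7, -0.4]
width: 0.0005
```

```bash
cat > arc.py <<'E'
import numpy as np,sys
def arc(c,p,a0,a1,n,r=.026,lead=.273):
    a=np.linspace(a0,a1,n+1)
    P=np.c_[c[0]+r*np.cos(a-lead),c[1]+r*np.sin(a-lead)]
    print("to contact",np.round(P[0]-p,4),"da",(a1-a0)/n)
    print(np.round(np.diff(P,axis=0),4).tolist(),"end",P[-1])
E
python3 -c "
from arc import *
arc((.6112,.0347),(.638,.031),-.19,-1.37,10)"
```

```text
to contact [-0.0035 -0.0079] da -0.11800000000000002
[[-0.0015, -0.0027], [-0.0018, -0.0025], [-0.0021, -0.0022], [-0.0024, -0.002], [-0.0026, -0.0017], [-0.0027, -0.0014], [-0.0029, -0.001], [-0.003, -0.0007], [-0.003, -0.0003], [-0.0031, 0.0]] end [0.60932434 0.00876774]
```

```bash
python3 -m jog '[[[-0.001,-0.002,-0.003,0,0,0,0],[-0.001,-0.003,-0.002,0,0,0,0],[-0.001,-0.003,0,0,0,0,0],[-0.0015,-0.0027,-0.0004,0,0,-0.118,0],[-0.0018,-0.0025,-0.0004,0,0,-0.118,0],[-0.0021,-0.0022,-0.0004,0,0,-0.118,0],[0,0,0,0,0,0,0],[0,0,0,0,0,0,0]]]'; python3 - <<'E'
from h import *
f=grab_frame("top"); cv2.imwrite("pics/t2.png",rect(f,.53,.69,-.05,.11,.105,3000))
E
```

```text
t: 4.38
eef_pos: [0.6301, 0.0178, 0.1174]
ee_rot: [3.138, 0.0, 2.598]
force: [1.3, 10.5, -0.6]
width: 0.0006
```

View pics/t2.png

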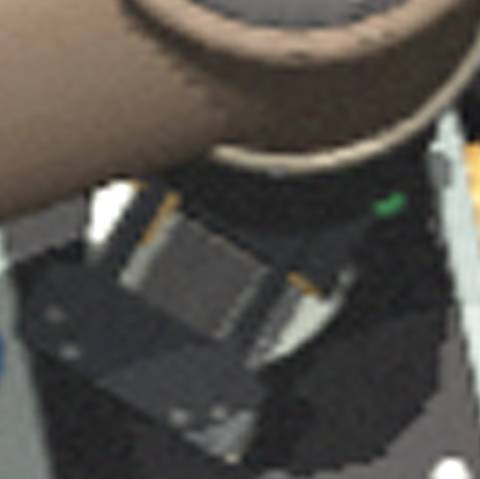

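There is a 10 N reaction, so the tips are turning the fastener. I'll continue the arc.

```bash
python3 -m jog '[[[-0.0024,-0.002,-0.0004,0,0,-0.118,0],[-0.0026,-0.0017,-0.0004,0,0,-0.118,0],[-0.0027,-0.0014,-0.0004,0,0,-0.118,0],[-0.0029,-0.001,-0.0004,0,0,-0.118,0],[-0.003,-0.0007,-0.0004,0,0,-0.118,0],[-0.003,-0.0003,-0.0003,0,0,-0.118,0],[0,0,0,0,0,0,0]]]'; python3 -m jog '[[[-0.0031,0,-0.0003,0,0,-0.118,0],[0,0,0,0,0,0,0],[0,0,0,0,0,0,0]]]'
```

```text
t: 5.3
eef_pos: [0.6144, 0.0097, 0.1155]
ee_rot: [3.137, -0.001, 1.888]
force: [4.2, 4.8, -1.7]
width: 0.0003
t: 5.68
eef_pos: [0.6115, 0.0094, 0.1153]
ee_rot: [3.137, -0.001, 1.772]
force: [3.9, 3.7, -1.9]
width: 0.0001
```

```bash
python3 -m jog '[[[-0.002,0.0003,0,0,0,0,0],[0,0,0,0,0,0,0],[0,0,0,0,0,0,0]]]';python3 -m jog '[[[-0.002,0.0003,0,0,0,0,0],[0,0,0,0,0,0,0],[0,0,0,0,0,0,0]]]'; python3 - <<'E'
from h import *
f=grab_frame("top"); cv2.imwrite("pics/t3.png",rect(f,.53,.69,-.05,.11,.1,3000))
s,f=wrist(); cv2.imwrite("pics/w3.png",f["pixels"][:,:,::-1])
E
```

```text
t: 6.05
eef_pos: [0.6113, 0.0096, 0.1155]
ee_rot: [3.134, -0.0, 1.772]
force: [11.0, 0.9, -6.3]
width: 0.0004
t: 6.42
eef_pos: [0.611, 0.0098, 0.1158]
ee_rot: [3.131, 0.0, 1.773]
force: [17.1, -1.4, -10.3]
width: 0.0003
```

View pics/t3.png

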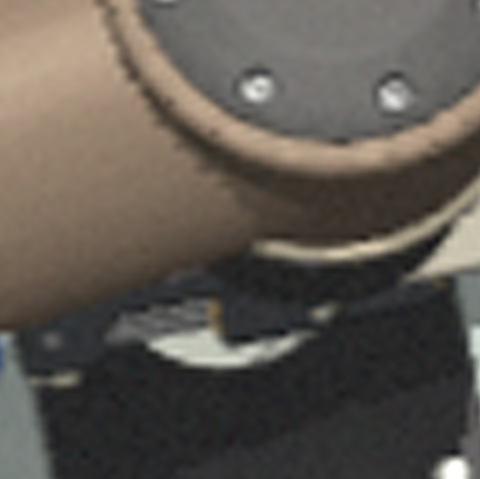

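View pics/w3.png

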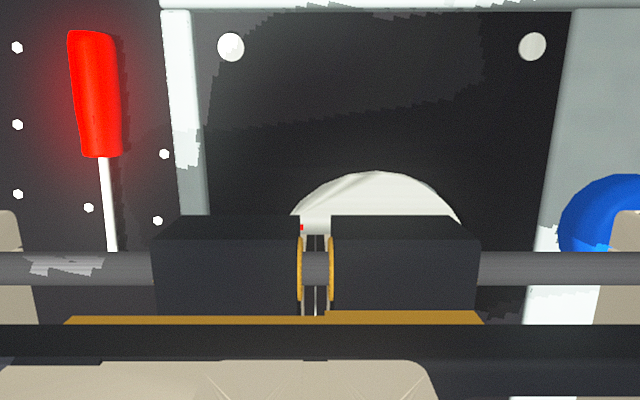

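Position has stalled while force rises, so it's at the stop. I'll push once more, back off, rise and look.

```bash
python3 -m jog '[[[-0.003,0.0003,0,0,0,0,0],[0,0,0,0,0,0,0],[0,0,0,0,0,0,0]]]';python3 -m jog '[[[0.006,-0.001,0,0,0,0,0],[0.006,0,0,0,0,0,0],[0,0,0,0,0,0,0]]]'; python3 -m jog '[[[0,0,0.02,0,0,0,0],[0,0,0.03,0,0,0,0],[-0.02,0.04,0.03,0,0,0,0],[-0.025,0.05,0,0,0,0.18,0],[-0.025,0.05,0,0,0,0.18,0],[0,0.05,0,0,0,0.18,0],[0,0.03,0,0,0,0.18,0],[0,0,0,0,0,0.18,0]]]';python3 - <<'E'
from h import *
f=grab_frame("top"); cv2.imwrite("pics/t4.png",np.hstack([rect(f,.53,.69,-.05,.11,.1,2400),rect(f,.49,.65,.16,.32,.105,2400)]))
f=grab_frame("scene"); cv2.imwrite("pics/s4.png",f["pixels"][:,:,::-1])
E
```

```text
t: 6.9
eef_pos: [0.6106, 0.0103, 0.1165]
ee_rot: [3.126, 0.001, 1.773]
force: [25.0, -3.3, -14.6]
width: 0.0006
t: 7.28
eef_pos: [0.6144, 0.008, 0.1144]
ee_rot: [-3.141, 0.0, 1.771]
force: [-0.7, 0.4, 0.4]
width: 0.0002
t: 8.28
eef_pos: [0.5439, 0.2301, 0.1945]
ee_rot: [-3.141, -0.0, 2.68]
force: [0.4, 0.0, -0.4]
width: 0.0001Traceback (most recent call last):
  File "<stdin>", line 2, in <module>
    return _nx.concatenate(arrs, 1, dtype=dtype, casting=casting)
           ~~~~~~~~~~~~~~~^^^^^^^^^^^^^^^^^^^^^^^^^^^^^^^^^^^^^^^
ValueError: all the input array dimensions except for the concatenation axis must match exactly, but along dimension 0, the array at index 0 has size 383 and the array at index 1 has size 384
```

```bash
python3 - <<'E'
from h import *
f=grab_frame("top"); cv2.imwrite("pics/t4.png",rect(f,.46,.72,-.06,.34,.1,2000))
print(disc(f,(.6109,.0358),.1))
E
```

```text
(array([0.61202602, 0.03599503]), 0.045503997802734376, [(np.float64(0.6401321215733016), np.float64(0.04233276718315455), 25170), (np.float64(0.5840426462016709), np.float64(0.031335943267923064), 25735)])
```

View pics/t4.png

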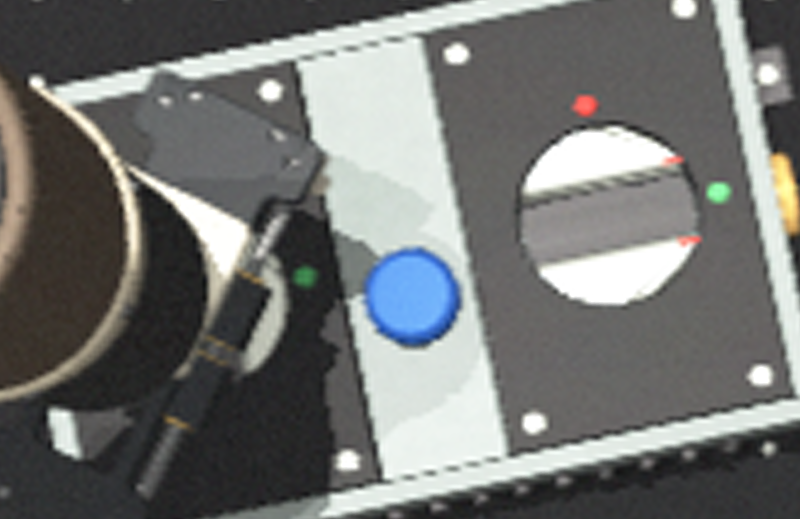

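The right slot now points at the green dot (measured normal angle .194, housing yaw ≈.20), and the cap has not moved. Next is the left fastener.

```bash
python3 -m jog '[[[0.0126,0.0037,0,0,0,0.16,0],[0.0126,0.0037,0,0,0,0.16,0],[0.0126,0.0037,0,0,0,0.16,0],[0.0126,0.0036,0,0,0,0.16,0],[0,0,0,0,0,0,0],[0,0,0,0,0,0,0]]]'
python3 - <<'E'
from h import *
s,f=wrist(); print(s["eef_pos"],s["ee_rot"])
cv2.imwrite("pics/w5.png",f["pixels"][:,:,::-1])
E
```

```text
t: 9.12
eef_pos: [0.5945, 0.2424, 0.1946]
ee_rot: [-3.141, -0.001, -2.977]
force: [1.0, -0.0, 0.3]
width: 0.0006
[0.59448341 0.24237117 0.19457039] [-3.14143120e+00 -6.99110526e-04 -2.97739287e+00]
```

View pics/w5.png

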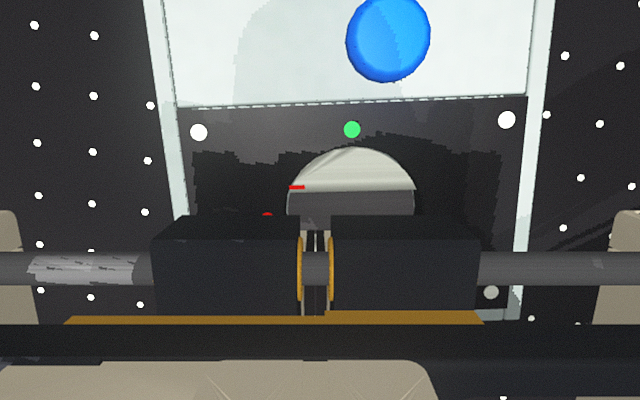

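```bash
python3 -m jog '[[[0,0.0015,-0.03,0,0,0,0],[0,0,-0.02,0,0,0,0],[0,0,-0.012,0,0,0,0],[0,0,-0.006,0,0,0,0],[0,0,-0.004,0,0,0,0],[0,0,0,0,0,0,0],[0,0,0,0,0,0,0]]]'
```

```text
t: 10.05
eef_pos: [0.5953, 0.2446, 0.1233]
ee_rot: [3.141, 0.001, -2.972]
force: [-0.1, -0.7, 0.4]
width: 0.0002
```

```bash
python3 -c "
from arc import *
arc((.5699,.2403),(.5953,.2446),.17,-1.37,13)"
```

```text
to contact [ 0.0005 -0.007 ] da -0.11846153846153847
[[-0.0005, -0.003], [-0.0009, -0.003], [-0.0012, -0.0028], [-0.0015, -0.0027], [-0.0018, -0.0025], [-0.0021, -0.0022], [-0.0024, -0.002], [-0.0026, -0.0017], [-0.0028, -0.0014], [-0.0029, -0.001], [-0.003, -0.0007], [-0.0031, -0.0003], [-0.0031, 0.0]] end [0.56802434 0.21436774]
```

```bash
python3 -m jog '[[[0,-0.002,-0.003,0,0,0,0],[0,-0.002,-0.001,0,0,0,0],[0,-0.003,0,0,0,0,0],[-0.0005,-0.003,-0.0004,0,0,-0.118,0],[-0.0009,-0.003,-0.0004,0,0,-0.118,0],[-0.0012,-0.0028,-0.0004,0,0,-0.118,0],[-0.0015,-0.0027,-0.0004,0,0,-0.118,0],[0,0,0,0,0,0,0]]]'; python3 -m jog '[[[-0.0018,-0.0025,-0.0004,0,0,-0.118,0],[-0.0021,-0.0022,-0.0004,0,0,-0.118,0],[-0.0024,-0.002,-0.0004,0,0,-0.118,0],[-0.0026,-0.0017,-0.0004,0,0,-0.118,0],[-0.0028,-0.0014,-0.0004,0,0,-0.118,0],[0,0,0,0,0,0,0]]]'
```

```text
t: 11.05
eef_pos: [0.5911, 0.2284, 0.1172]
ee_rot: [3.137, 0.0, 2.838]
force: [-3.5, 10.0, -1.3]
width: 0.0004
t: 11.8
eef_pos: [0.5805, 0.2183, 0.1156]
ee_rot: [3.137, -0.001, 2.248]
force: [2.2, 8.1, -2.6]
width: 0.0005
```

```bash
python3 -m jog '[[[-0.0029,-0.001,-0.0003,0,0,-0.118,0],[-0.003,-0.0007,-0.0003,0,0,-0.118,0],[-0.0031,-0.0003,-0.0003,0,0,-0.118,0],[-0.0031,0,0,0,0,-0.118,0],[0,0,0,0,0,0,0],[0,0,0,0,0,0,0]]]'; python3 -m jog '[[[-0.002,0.0003,0,0,0,0,0],[0,0,0,0,0,0,0],[0,0,0,0,0,0,0]]]'; python3 -m jog '[[[-0.002,0.0003,0,0,0,0,0],[0,0,0,0,0,0,0],[0,0,0,0,0,0,0]]]'
```

```text
t: 12.55
eef_pos: [0.5688, 0.2155, 0.1148]
ee_rot: [3.138, -0.002, 1.778]
force: [5.0, 4.4, -2.7]
width: 0.0003
t: 12.92
eef_pos: [0.5685, 0.2157, 0.115]
ee_rot: [3.135, -0.001, 1.778]
force: [11.9, 0.4, -7.3]
width: 0.0005
t: 13.3
eef_pos: [0.5683, 0.2158, 0.1152]
ee_rot: [3.132, -0.001, 1.778]
force: [20.7, -2.4, -12.6]
width: 0.0005
```

It's at the stop, as on the right. I'll push slightly more, then retreat well clear.

```bash
python3 -m jog '[[[-0.0015,0.0003,0,0,0,0,0],[0,0,0,0,0,0,0],[0,0,0,0,0,0,0]]]';python3 -m jog '[[[0.006,-0.001,0,0,0,0,0],[0.005,0,0,0,0,0,0],[0,0,0,0,0,0,0]]]'; python3 -m jog '[[[0,0,0.02,0,0,0,0],[0,0,0.03,0,0,0,0],[0,0,0.04,0,0,0,0],[0,0,0.04,0,0,0,0],[0,-0.05,0.02,0,0,0,0],[-0.02,-0.06,0,0,0,0,0],[-0.02,-0.06,0,0,0,0,0],[-0.02,-0.06,0,0,0,0,0],[-0.02,-0.06,0,0,0,0,0],[-0.02,-0.06,0,0,0,0,0],[-0.02,-0.06,0,0,0,0,0],[-0.02,-0.06,0,0,0,0,0],[0,-0.06,0,0,0,0,0],[0,-0.06,0,0,0,0,0],[0,0,0,0,0,0,0],[0,0,0,0,0,0,0]]]';python3 - <<'E'
from h import *
f=grab_frame("top"); cv2.imwrite("pics/t6.png",rect(f,.44,.74,-.10,.36,.1,1700))
cv2.imwrite("pics/t6raw.png",f["pixels"][:,:,::-1])
for c in ((.5702,.2413),(.6109,.0358)):
  C,r,g=disc(f,c,.1); print(C,r,np.arctan2(g[0][1]-g[1][1],g[0][0]-g[1][0]))
f=grab_frame("scene"); cv2.imwrite("pics/s6.png",cv2.resize(f["pixels"][150:330,220:480,::-1],None,fx=3,fy=3,interpolation=cv2.INTER_CUBIC))
E
```

```text
t: 13.68
eef_pos: [0.5681, 0.216, 0.1154]
ee_rot: [3.13, -0.001, 1.779]
force: [26.8, -4.9, -15.2]
width: 0.0004
t: 14.05
eef_pos: [0.5725, 0.2139, 0.1141]
ee_rot: [-3.141, 0.0, 1.777]
force: [-0.4, -0.4, -0.1]
width: 0.0003
t: 16.05
eef_pos: [0.4336, -0.3707, 0.2638]
ee_rot: [-3.141, -0.001, 1.777]
force: [-0.9, 0.2, 0.5]
width: 0.0004
[0.569575 0.241175] 0.04577426910400391 0.20698323590248008
[0.61210113 0.0359017 ] 0.04555594635009766 0.19411951998088342
```

View pics/t6.png

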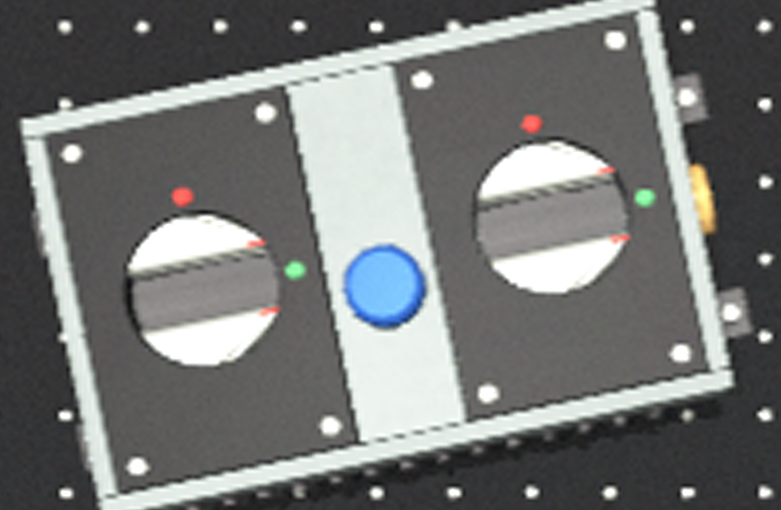

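View pics/s6.png

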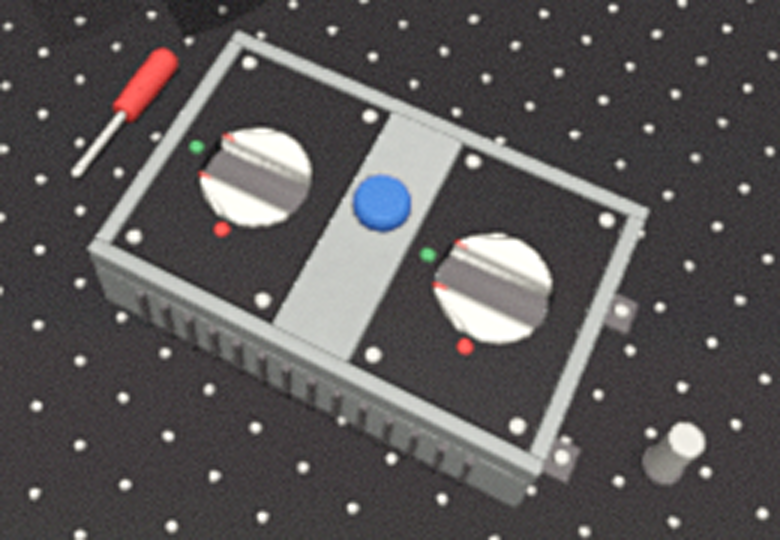

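View pics/t6raw.png

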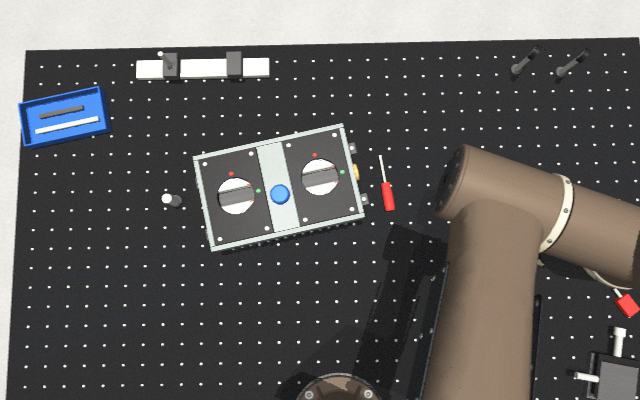

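Both slots point at their green dots, and the normals at .207 and .194 match the housing yaw of about .20. The covers look level with the rim. The post (172,200), driver (387,185) and cap (280,194) are where they started, and the arm is clear.

```bash
python3 -c "
from station import job_done; print(job_done())"
```

```text
the job is handed in; nothing more can be done
None
```

I turned both fasteners clockwise to their stops, the right one first and then the left, with the closed fingertips in each slot. The job is handed in.

- **Stops:** each fastener stopped moving while the sideways force rose to about 25–27 N. The total measured wrist force peaked around 31 N, well under the 120 N limit. The arm finished at about 16 s of the 48 s allowed.
- **Slot angles:** in the last pictures both slots point at their green dots. The measured angles were 0.207 rad (left) and 0.194 rad (right), against a housing yaw of about 0.20 rad, so they agree to about 0.01 rad.
- **Cover height:** both covers look level with the rim. I judged this by eye from the pictures and did not measure the height.
- **Bystanders:** the post, screwdriver and lens cap are where they started, and the arm ended well clear with no contact force.
- **Disagreement:** the top and wrist cameras differed by about 2 mm on the right fastener's centre. This is within the stated calibration error, and no check failed.

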